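Walk the heavy carton back into the bench hutch and slide its door shut

ROBOT

A 6-joint arm with a two-finger parallel gripper is mounted at the origin on the work surface; the furniture and walls round the work are solid. World frame = base frame: x ahead of the robot, y to its left, z up, the work surface at z = 0. Lengths are in m, angles in rad, forces in N, time in s.
With the tool pointing down it reaches from about 0.3 to 0.775 m from the base axis. Payload 14.6 kg.
Tool frame: the origin (TCP) lies midway between the tips of the shut fingers; the grasp point (between the pads) lies 19 mm behind it (ctrl.pinch_z is the distance from the TCP to the grasp point, in m); x points along the fingers, y is the direction in which the jaws open and shut, and the axes are right-handed (so a half turn about x gives the same grasp; the last joint's range is limited). The gripper opens to 94 mm and grips with 3 to 60 N. Pads are 16 mm wide; open, the fingers measure 119 mm over their backs; the gripper's body (75 mm by 177 mm) begins 78 mm behind the grasp point.
Start: joints at [-1.319, 0.3, 1.521, -0, 1.321, -0.067], TCP at [0.172, -0.522, 0.205] pointing down, gripper open.
Joint ranges: [-3.03, 3.03], [-0.79, 2.21], [0.23, 2.52], [-1.04, 4.18], [0, 3.07], [-2.55, 2.55]. Speed limits (rad/s): [2.22, 2.22, 2.57, 3.14, 3.14, 3.14].

INTERFACE

Orientations are given as [roll, pitch, yaw] about the fixed x, y, z axes, in that order (R = Rz(yaw) Ry(pitch) Rx(roll)).
In Python, from station import ctrl gives the robot as it stands.
- The arm moves only by the shell command python3 -m creep 'ROWS' [FORCE]. ROWS is a JSON object of lists of equal length, an entry for each row: "hand": the closure, from -1 (fully open) to 1 (shut); "slide": the shift along the tool's x, y, z in m, a list of three; "spin": the turn about the tool's x in degrees. A call has 1 to 12 rows; each row is the pose to reach, as a shift and turn from the pose commanded when the call began, along the tool's axes at that moment; what a row does not reach only later rows make up. A row lasts 1/12 s, in which the tool goes at most 41.7 mm and 7.16 degrees, less where a joint would pass 70% of its speed; a pose out of reach is approached as far as the arm can. A call with a gripper value outside its range is refused whole. The fingers move at their own pace and stop on an object; FORCE is the grip in N (left out, the last holds). Time passes only in rows, so rows that repeat a pose let the fingers close. It gives the time, the measured TCP pose, the force and the opening at its end, in the units of the state.
- ctrl.get_obs(): the state, without advancing time (a new reading comes with each control period).
- ctrl.camera(name): name is "scene" or "top" or "wrist"; returns the picture (384x512x3 uint8, red, green, blue); there is no depth.
- ctrl.calibration(name): a dict with "K" (3x3 intrinsics, pixels), "R" (3x3) and "t" (3): a world point X has camera coordinates R X + t. Camera axes: x right, y down, z forward; pixel columns grow to the right and rows downward; lengths in m; the calibration is good to about 2 mm. A picture is of the moment at which its call begins: read the wrist's pose just before it. calibration takes no time and is no camera call; for the wrist camera it gives the pose at the moment of the call.
- ctrl.hand_in(): hands the job in, once; it reports no verdict.
The state is a dict: "time_s": time; "qpos": joint angles; "joint_vel": joint speeds; "tau": joint torques, N m; "ee_pos": TCP position; "eef_rot": TCP orientation; "force": force on the tool from outside, world axes, zero at the start; "moment": the same for the moment, N m; "grip_width": finger opening in m.
Only numpy, scipy, OpenCV 4.12 (cv2) and the standard library are available. Lean on these libraries where they do the work, as an engineer would, in place of code of your own. Each camera call takes 0.05 s, during which the arm holds its last target.

TASK

The heavy carton of fittings stands askew across the door line of the bench hutch, so the sliding door cannot be closed. Without lifting it, walk the carton in, nudging whichever front corner hangs back, until it stands square to the front, with its face a finger's width or two behind the door line, then slide the door fully home against the right-hand jamb without slamming it. Leave the two small bottles at the back of the hutch, the glue stick and the mug standing where they are.

Things in the scene. Friction and masses are not known exactly. Their poses are not given: they have to be found in the camera images.
- hutch: Fixed plywood hutch without a floor (the bench runs into it), 560 wide (y) x 206 deep (x) x 203 high. Origin: bench level, middle of the width, on the door line = inner face of the sliding door. x points into the hutch, y left as seen from the robot, z up. Front edges at x = -14 mm, back at x = 180 mm, walls 12 mm. Left half shut by a fixed clear leaf (x 4 to 13 mm); open bay on the right: y = -263 to -10 mm.
- door (a joint): Front sliding leaf, m: 0 = shut against the right-hand jamb (rubber stops there), grows as it slides left (hutch +y), at most 0.255. Aluminium frame, clear pane, 275 wide x 177 high x 10 thick, x = -10 to 0 mm in the hutch frame, 4 mm above the bench. Hangs on rollers, 0.6 kg, about 2 N friction, stays where left. A carton across the door line blocks it.
- header_edge (a point): Lower front edge of the aluminium door header under the hutch's roof, above the middle of the open bay: 179 mm above the bench, 14 mm in front of the door line; axes as the hutch's. A tool pointing straight down strikes it or the roof before its tip gets to the door line: lean the tool's upper end back toward the robot, about 30 to 45 degrees.
- door_handle (a point): Middle of the grip of the door's dark steel bow handle: an upright round bar 10 mm thick on the leaf's right-hand stile, its axis 30 mm in front of the leaf's face (x = -40 mm in the hutch frame), from 40 to 100 mm above the bench, this point at 70 mm. It moves with the door. To shut the door, push the bar from its left side toward hutch -y.
- carton_center (a point): Centre (28 mm over the bench, half-way up) of the heavy brown carton, 71 deep (x) x 112 wide (y) x 57 high, full of brass fittings, about 0.8 kg, standing on the bench. Its x points from its front face (the one nearer the robot, at x = -35.5 mm) to its back, its y to the left, z up.
- carton_front_left (a point): Half-way up the left front upright edge of the carton (-35.5, +56 mm from its centre), on the face toward the robot; axes as the carton's.
- carton_front_right (a point): Half-way up the right front upright edge of the carton (-35.5, -56 mm from its centre), on the face toward the robot; axes as the carton's.
- bottle_dark: Bystander: small round bottle with black cap, 25 across, 78 high, standing at the back of the open bay. Origin at the middle of its underside, z up.
- bottle_white: Bystander: the like with white cap, also at the back of the open bay. Origin at the middle of its underside, z up.
- glue: Bystander: glue stick with white cap and orange band, 26 across, 87 high, standing on the bench to the right in front of the hutch. Origin at the middle of its underside, z up.
- mug: Bystander: blue and white coffee mug, 78 across, 112 over the handle, 92 high, on the bench to the left in front of the hutch. Origin at the middle of its underside, z up.

How it is judged:
By the outcome, as a careful person would: the job done as asked, in the order asked, and still so for the second after the job is handed in, with the robot touching nothing.
It also fails if it takes over 61 s, if anything falls off the work surface, if the arm or the gripper's body presses on something with over 40 N, if the wrist force passes 120 N, or if a joint passes its speed limit or range.

## Working session

There is one attempt and no reset: what is moved stays moved. The work goes in short steps, Python scripts to look and compute and a shell command to move; the robot and the scene stay as the last step left them, time stands still between calls to the robot, and variables do not carry over. Pictures are saved under pics/ and viewed, and the job is handed in when it is done.

```bash
ls -la; mkdir -p pics; python3 - <<'E'
from station import ctrl
import cv2
print(ctrl.get_obs())
for n in ["scene","top","wrist"]:
    c=ctrl.calibration(n); print(n,c)
    cv2.imwrite(f"pics/{n}0.png",ctrl.camera(n)[:,:,::-1])
E
```

```text
total 12
drwxr-xr-x  3 agent agent 4096 Dec  7 02:11 .
drwxr-xr-x 23 root  root  4096 Dec  7 02:11 ..
drwxr-xr-x  2 agent agent 4096 Dec  7 02:11 pics
{'time_s': 0.0, 'qpos': array([-1.31859765e+00,  3.00479209e-01,  1.52160654e+00,  1.40974711e-05,
        1.32070736e+00, -6.66546071e-02]), 'joint_vel': array([ 0.00074765,  0.000775  , -0.00128926,  0.00039914, -0.00013163,
        0.00010476]), 'tau': array([ 4.41792190e-04, -5.31808448e+01, -3.52732301e+01,  7.09131989e-02,
        2.44293694e-02, -1.08625734e-04]), 'ee_pos': array([ 0.17231607, -0.52201908,  0.20487112]), 'eef_rot': array([-1.64882505,  1.56959579,  1.81161738]), 'force': array([-0.17827331,  0.34178684, -0.27923133]), 'moment': array([0.00292235, 0.03661773, 0.02184256]), 'grip_width': 0.09455842676971705}
scene {'K': array([[493.13505229,   0.        , 257.70016986],
       [  0.        , 493.13505229, 188.85333056],
       [  0.        ,   0.        ,   1.        ]]), 'R': array([[ 6.23561003e-01, -7.81774449e-01, -6.21814169e-04],
       [-5.11983729e-01, -4.07768469e-01, -7.56040698e-01],
       [ 5.90799744
[... 207 characters left out ...]

       [  0.        ,   0.        ,   1.        ]]), 'R': array([[ 2.62117971e-02, -9.99651803e-01,  3.03550470e-03],
       [-9.89261664e-01, -2.63758808e-02, -1.43755600e-01],
       [ 1.43785608e-01,  7.65184177e-04, -9.89608566e-01]]), 't': array([-0.03425374,  0.62102408,  1.23034239])}
wrist {'K': array([[293.51209738,   0.        , 253.38910267],
       [  0.        , 293.51209738, 189.83445354],
       [  0.        ,   0.        ,   1.        ]]), 'R': array([[ 3.14129889e-01, -9.49379782e-01, -6.64606666e-04],
       [-9.14005899e-01, -3.02614575e-01,  2.70217756e-01],
       [-2.56740394e-01, -8.42760193e-02, -9.62799004e-01]]), 't': array([-0.55077618, -0.02871837,  0.39121948])}
```

View pics/scene0.png

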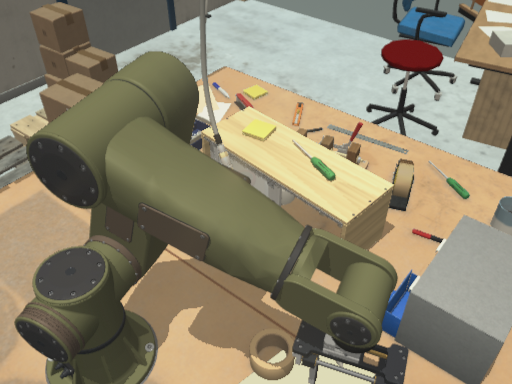

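View pics/top0.png

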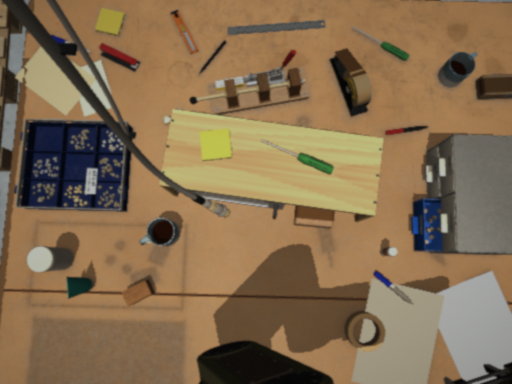

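View pics/wrist0.png

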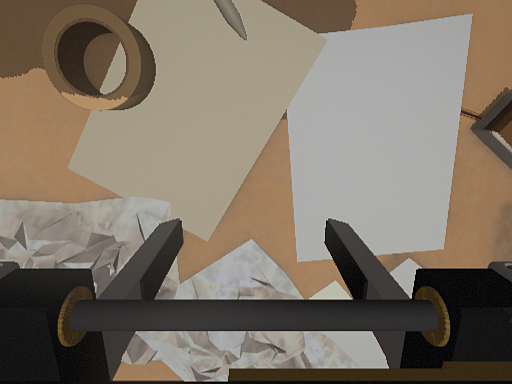

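The top view shows the hutch roof (front edge about (163,185) to (376,215)), the carton's front sticking out at (314,216), the mug at (160,232) and the glue stick at (390,251). I'll zoom in for detail.

```bash
python3 - <<'E'
import cv2
a=cv2.imread("pics/top0.png"); cv2.imwrite("pics/top0z.png",cv2.resize(a[95:275,140:407],None,fx=3,fy=3,interpolation=cv2.INTER_CUBIC)[:600,:800])
a=cv2.imread("pics/scene0.png"); cv2.imwrite("pics/scene0z.png",cv2.resize(a[90:260,190:420],None,fx=3.4,fy=3.4,interpolation=cv2.INTER_CUBIC))
E
```

```text
(no output)
```

View pics/top0z.png

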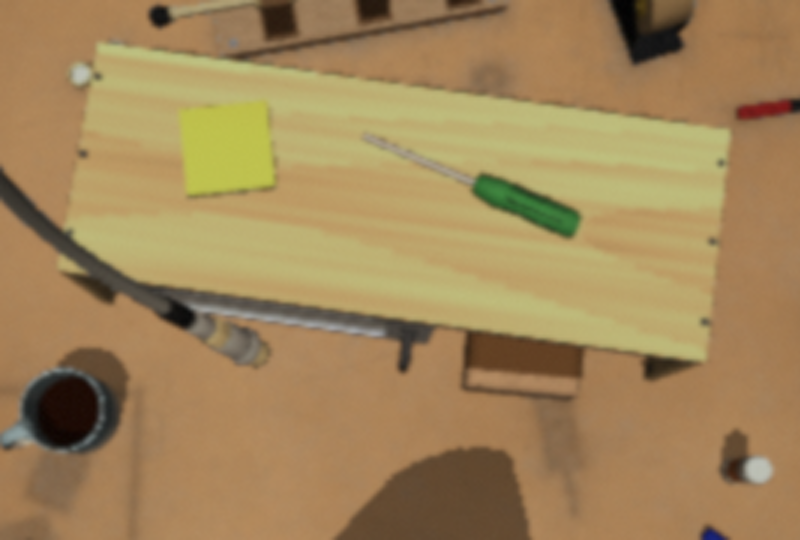

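View pics/scene0z.png

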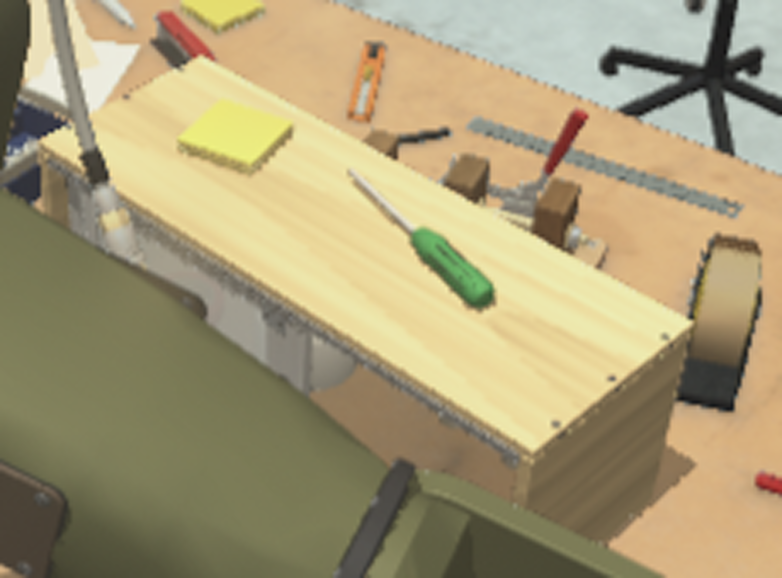

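```bash
cat > h.py <<'E'
import numpy as np, cv2
from station import ctrl
def ray(cal,uv):
    R,t,K=cal["R"],cal["t"],cal["K"]
    d=R.T@np.linalg.inv(K)@np.array([uv[0],uv[1],1.]); o=-R.T@t
    return o,d
def onz(cal,uv,z):
    o,d=ray(cal,uv); return o+d*(z-o[2])/d[2]
def proj(cal,X):
    p=cal["K"]@(cal["R"]@np.asarray(X)+cal["t"]); return p[:2]/p[2]
def tri(c1,u1,c2,u2):
    o1,d1=ray(c1,u1);o2,d2=ray(c2,u2);d1=d1/np.linalg.norm(d1);d2=d2/np.linalg.norm(d2)
    s=np.linalg.lstsq(np.c_[d1,-d2],o2-o1,rcond=None)[0]
    a=o1+s[0]*d1;b=o2+s[1]*d2; return (a+b)/2,np.linalg.norm(a-b)
E
python3 - <<'E'
from h import *
top=ctrl.calibration("top");sc=ctrl.calibration("scene")
z=lambda p:(p[0]/3+140-.33,p[1]/3+95-.33)
zs=lambda p:(p[0]/3.4+190-.35,p[1]/3.4+90-.35)
c=[onz(top,z(p),.203) for p in [(98,43),(730,129),(706,360),(60,268)]]
print("BL,BR,FR,FL",np.round(c,4))
for i in range(4): print(np.linalg.norm(c[i]-c[(i+1)%4]))
for a,b in ((0,1),(3,2)):
    v=c[a]-c[b]; print("yaw",np.degrees(np.arctan2(-v[0],v[1])))
for n,a,b in [("cordtip",(262,355),(125,255)),("cord black",(180,313),(92,165)),("roofFR",(706,360),(533,455)),("roofFL",(60,268),(45,150)),("BR",(730,129),(690,322))]:
    print(n,tri(top,z(a),sc,zs(b)))
print("glue top",onz(top,z((758,470)),.087),"mug",onz(top,z((65,408)),.09))
print("carton top front corners", onz(top,z((466,370)),.057),onz(top,z((580,378)),.057), "bottom",onz(top,z((464,387)),0),onz(top,z((576,396)),0))
print("handle bot/top",onz(top,z((405,340)),.1),onz(top,z((404,368)),.04))
E
```

```text
BL,BR,FR,FL [[ 0.8195  0.2239  0.203 ]
 [ 0.7567 -0.3303  0.203 ]
 [ 0.5541 -0.3071  0.203 ]
 [ 0.6185  0.2452  0.203 ]]
0.5577116217750097
0.20391394647989916
0.5560797273316785
0.20210454568126068
yaw -6.465749364737645
yaw -6.652699971118046
cordtip (array([0.54560091, 0.0728738 , 0.20087416]), np.float64(0.008667811033172436))
cord black (array([0.57514889, 0.1358922 , 0.24744758]), np.float64(0.004331928474431735))
roofFR (array([ 0.55425247, -0.30803478,  0.19726802]), np.float64(0.0014612527385430927))
roofFL (array([0.62236642, 0.24662331, 0.1896655 ]), np.float64(0.004826408100304525))
BR (array([ 0.75657851, -0.3299709 ,  0.20111399]), np.float64(0.002021543748236894))
glue top [ 0.46519525 -0.38449519  0.087     ] mug [0.5053781  0.25968367 0.09      ]
carton top front corners [ 0.55368939 -0.11484541  0.057     ] [ 0.54889617 -0.22423273  0.057     ] bottom [ 0.54183503 -0.11748414  0.        ] [ 0.53578983 -0.22964834  0.        ]
handle bot/top [ 0.57616495 -0.05444226  0.1       ] [ 0.55561064 -0.05584442  0.04      ]
```

```bash
cat >> h.py <<'E'
from scipy.spatial.transform import Rotation as Ro
HO=np.array([.5995,-.0323,0]); HY=np.radians(-6.56)
HR=Ro.from_euler('z',HY).as_matrix()
def toh(X): return HR.T@(np.asarray(X)-HO)
def fromh(X): return HR@np.asarray(X)+HO
def toolR(o=None):
    o=o or ctrl.get_obs(); return Ro.from_euler('xyz',o["eef_rot"]).as_matrix()
def slide_to(X):
    o=ctrl.get_obs(); return toolR(o).T@(np.asarray(X)-o["ee_pos"])
def st():
    o=ctrl.get_obs(); R=toolR(o)
    print("t %.2f"%o["time_s"],"ee",np.round(o["ee_pos"],4),"hutch",np.round(toh(o["ee_pos"]),4),"q",np.round(o["qpos"],3),"F",np.round(o["force"],1),"w",round(o["grip_width"],4))
    print("tool axes (cols) in hutch:\n",np.round(HR.T@R,3))
E
python3 -c "
from h import *
st(); print(slide_to([.42,-.2,.3]))"; python3 -m creep --help
```

```text
t 0.15 ee [ 0.1723 -0.5221  0.2051] hutch [-0.3684 -0.5354  0.2051] q [-1.319  0.3    1.521 -0.     1.321 -0.067] F [ 0.5 -0.3  0.2] w 0.0939
tool axes (cols) in hutch:
 [[-0.     0.42  -0.908]
 [ 0.001 -0.908 -0.42 ]
 [-1.    -0.001 -0.   ]]
[-0.09474774 -0.22833668 -0.33615282]invalid input: not JSON, or not a number
```

```bash
python3 -m creep '{"hand":[1,1,1,1,1,1,1,1,1,1,1,1],"slide":[[-0.02,-0.02,-0.03],[-0.03,-0.04,-0.06],[-0.04,-0.06,-0.09],[-0.05,-0.08,-0.12],[-0.06,-0.1,-0.15],[-0.07,-0.12,-0.18],[-0.08,-0.14,-0.21],[-0.09,-0.16,-0.24],[-0.1,-0.18,-0.27],[-0.1,-0.2,-0.3],[-0.1,-0.22,-0.33],[-0.1,-0.22,-0.33]],"spin":[2,4,6,8,10,13,16,19,22,25,25,25]}' 10; python3 -c "
from h import *
st(); o=ctrl.get_obs(); print(slide_to([.42,-.2,.3]))"
```

```text
time_s: 1.15
ee_pos: [0.4192, -0.206, 0.3054]
eef_rot: [-1.973, 1.57, 1.056]
force: [0.0, -0.3, -0.7]
grip_width: 0.0171
t 1.15 ee [ 0.4192 -0.206   0.3054] hutch [-0.1593 -0.1932  0.3054] q [-5.360e-01  5.100e-02  1.583e+00  1.000e-03  1.508e+00  1.148e+00] F [ 0.  -0.3 -0.7] w 0.0171
tool axes (cols) in hutch:
 [[ 0.     0.001 -1.   ]
 [ 0.001 -1.    -0.001]
 [-1.    -0.001 -0.   ]]
[ 0.0054033  -0.00604403 -0.00012396]
```

```bash
python3 - <<'E'
from h import *
cal=ctrl.calibration("wrist")
cv2.imwrite("pics/w1.png",ctrl.camera("wrist")[:,:,::-1])
cv2.imwrite("pics/s1.png",ctrl.camera("scene")[:,:,::-1])
import pickle; pickle.dump(cal,open("w1.pkl","wb"))
E
```

```text
(no output)
```

View pics/w1.png

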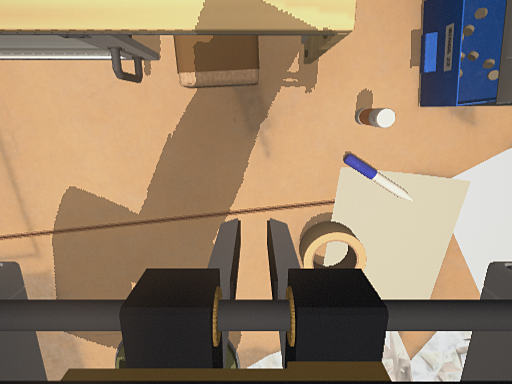

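View pics/s1.png

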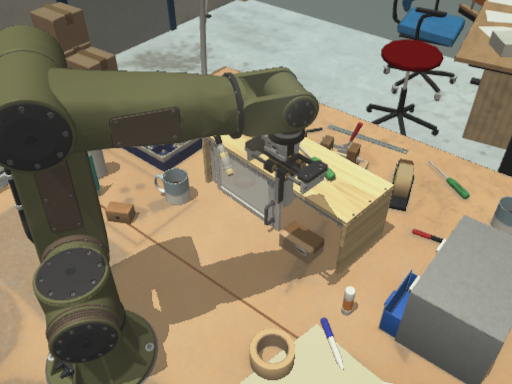

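The wrist view shows the carton front at about (178–258, 70–86) and the handle at (128,65). Moves can only turn the tool about its own axis, so I'll try whether a target out of reach makes the tool lean. I'll do that straight up, in free space.

```bash
python3 -m creep '{"hand":[1,1,1,1,1,1,1,1,1,1,1,1],"slide":[[-0.8,0,0],[-0.8,0,0],[-0.8,0,0],[-0.8,0,0],[-0.8,0,0],[-0.8,0,0],[-0.8,0,0],[-0.8,0,0],[-0.8,0,0],[-0.8,0,0],[-0.8,0,0],[-0.8,0,0]],"spin":[0,0,0,0,0,0,0,0,0,0,0,0]}'; python3 -c "
from h import *
st()"
```

```text
time_s: 2.25
ee_pos: [0.3905, -0.1986, 0.6931]
eef_rot: [-1.15, 1.569, 1.872]
force: [1.8, 0.3, -0.7]
grip_width: 0.0003
t 2.25 ee [ 0.3905 -0.1986  0.6931] hutch [-0.1886 -0.1891  0.6931] q [-5.550e-01  3.610e-01  2.410e-01  2.000e-03  2.541e+00  1.137e+00] F [ 1.8  0.3 -0.7] w 0.0003
tool axes (cols) in hutch:
 [[-0.001 -0.005 -1.   ]
 [ 0.001 -1.     0.005]
 [-1.    -0.001  0.001]]
```

```bash
python3 -m creep '{"hand":[1,1],"slide":[[0,0,0],[0,0,0]],"spin":[0,0]}'; python3 -c "
from h import *
st()"; python3 -m creep '{"hand":[1,1,1,1,1,1],"slide":[[0,0,-0.2],[0,0,-0.2],[0,0,-0.2],[0,0,-0.2],[0,0,-0.2],[0,0,-0.2]],"spin":[0,0,0,0,0,0]}'; python3 -c "
from h import *
st()"
```

```text
time_s: 2.42
ee_pos: [0.3878, -0.1962, 0.699]
eef_rot: [2.762, 1.552, -0.498]
force: [-0.4, 0.5, 0.0]
grip_width: 0.0003
t 2.42 ee [ 0.3878 -0.1962  0.699 ] hutch [-0.1916 -0.187   0.699 ] q [-5.530e-01  3.520e-01  2.350e-01  2.000e-03  2.536e+00  1.138e+00] F [-0.4  0.5  0. ] w 0.0003
tool axes (cols) in hutch:
 [[ 0.018 -0.004 -1.   ]
 [-0.007 -1.     0.004]
 [-1.     0.007 -0.018]]
time_s: 2.92
ee_pos: [0.5127, -0.1962, 0.6233]
eef_rot: [2.851, 1.539, -0.408]
force: [0.5, 0.4, -0.1]
grip_width: 0.0002
t 2.92 ee [ 0.5127 -0.1962  0.6233] hutch [-0.0675 -0.1727  0.6233] q [-4.330e-01  5.080e-01  2.360e-01  1.000e-03  2.366e+00  1.256e+00] F [ 0.5  0.4 -0.1] w 0.0002
tool axes (cols) in hutch:
 [[ 0.031 -0.003 -1.   ]
 [-0.009 -1.     0.003]
 [-0.999  0.009 -0.031]]
```

Pushing against the reach limit does build up a lean, and in the wanted direction (tip outward). I'll push further.

```bash
python3 -m creep '{"hand":[1,1,1,1,1,1,1,1],"slide":[[-0.6,0,-0.6],[-0.6,0,-0.6],[-0.6,0,-0.6],[-0.6,0,-0.6],[-0.6,0,-0.6],[-0.6,0,-0.6],[-0.6,0,-0.6],[-0.6,0,-0.6]],"spin":[0,0,0,0,0,0,0,0]}'; python3 -c "
from h import *
st()"
```

```text
time_s: 3.58
ee_pos: [0.5403, -0.1628, 0.6152]
eef_rot: [2.894, 1.52, -0.365]
force: [0.4, 0.3, -0.7]
grip_width: 0.0005
t 3.58 ee [ 0.5403 -0.1628  0.6152] hutch [-0.0439 -0.1364  0.6152] q [-3.570e-01  5.230e-01  2.360e-01 -1.000e-03  2.332e+00  1.330e+00] F [ 0.4  0.3 -0.7] w 0.0005
tool axes (cols) in hutch:
 [[ 0.049 -0.003 -0.999]
 [-0.013 -1.     0.003]
 [-0.999  0.012 -0.05 ]]
```

```bash
python3 -m creep '{"hand":[1,1],"slide":[[-0.6,0,-0.6],[-0.6,0,-0.6]],"spin":[0,0]}' |sed -n 1,3p;python3 -m creep '{"hand":[1,1],"slide":[[-0.6,0,-0.6],[-0.6,0,-0.6]],"spin":[0,0]}' |sed -n 1,3p;python3 -m creep '{"hand":[1],"slide":[[-0.6,0,-0.6]],"spin":[0]}' |sed -n 1,3p;python3 -m creep '{"hand":[1],"slide":[[-0.6,0,-0.6]],"spin":[0]}' |sed -n 1,3p;python3 -m creep '{"hand":[1],"slide":[[-0.6,0,-0.6]],"spin":[0]}' |sed -n 1,3p; python3 -c "
from h import *
st()"
```

```text
time_s: 3.75
ee_pos: [0.5479, -0.1551, 0.6163]
eef_rot: [2.92, 1.498, -0.339]
time_s: 3.92
ee_pos: [0.5541, -0.1477, 0.618]
eef_rot: [2.936, 1.477, -0.322]
time_s: 4.0
ee_pos: [0.5578, -0.1445, 0.6197]
eef_rot: [2.947, 1.461, -0.312]
time_s: 4.08
ee_pos: [0.5611, -0.1412, 0.623]
eef_rot: [2.957, 1.44, -0.302]
time_s: 4.17
ee_pos: [0.5636, -0.138, 0.6268]
eef_rot: [2.964, 1.42, -0.295]
t 4.17 ee [ 0.5636 -0.138   0.6268] hutch [-0.0236 -0.1091  0.6268] q [-3.040e-01  5.070e-01  2.360e-01  2.000e-03  2.248e+00  1.385e+00] F [ 0.6 -0.5  0.4] w 0.0007
tool axes (cols) in hutch:
 [[ 0.148 -0.005 -0.989]
 [-0.027 -1.     0.001]
 [-0.989  0.027 -0.148]]
```

```bash
python3 -m creep '{"hand":[1],"slide":[[-0.6,-0.2,-0.6]],"spin":[0]}' |sed -n 2,3p;python3 -m creep '{"hand":[1],"slide":[[-0.6,-0.2,-0.6]],"spin":[0]}' |sed -n 3p;python3 -m creep '{"hand":[1],"slide":[[-0.6,-0.2,-0.6]],"spin":[0]}' |sed -n 3p;python3 -m creep '{"hand":[1],"slide":[[-0.6,-0.2,-0.6]],"spin":[0]}' |sed -n 3p;python3 -m creep '{"hand":[1],"slide":[[-0.6,-0.2,-0.6]],"spin":[0]}' |sed -n 3p;python3 -m creep '{"hand":[1],"slide":[[-0.6,-0.2,-0.6]],"spin":[0]}' |sed -n 2,3p;python3 -m creep '{"hand":[1],"slide":[[-0.6,-0.2,-0.6]],"spin":[0]}' |sed -n 2,3p; python3 -c "
from h import *
st()"
```

```text
ee_pos: [0.5672, -0.1265, 0.6308]
eef_rot: [2.971, 1.401, -0.289]
eef_rot: [2.98, 1.382, -0.279]
eef_rot: [2.989, 1.363, -0.269]
eef_rot: [2.997, 1.344, -0.261]
eef_rot: [3.005, 1.324, -0.252]
ee_pos: [0.5775, -0.0697, 0.6551]
eef_rot: [3.014, 1.304, -0.243]
ee_pos: [0.5781, -0.0598, 0.6607]
eef_rot: [3.022, 1.285, -0.235]
t 4.75 ee [ 0.5781 -0.0598  0.6607] hutch [-0.0181 -0.0298  0.6607] q [-0.156  0.457  0.236 -0.027  2.164  1.512] F [ 0.3 -0.  -0.1] w 0.0003
tool axes (cols) in hutch:
 [[ 0.28  -0.006 -0.96 ]
 [-0.034 -0.999 -0.004]
 [-0.959  0.034 -0.28 ]]
```

```bash
python3 -m creep '{"hand":[1],"slide":[[-0.6,-0.15,-0.6]],"spin":[0]}' |sed -n 3p;python3 -m creep '{"hand":[1],"slide":[[-0.6,-0.15,-0.6]],"spin":[0]}' |sed -n 3p;python3 -m creep '{"hand":[1],"slide":[[-0.6,-0.1,-0.6]],"spin":[0]}' |sed -n 3p;python3 -m creep '{"hand":[1],"slide":[[-0.6,-0.1,-0.6]],"spin":[0]}' |sed -n 3p;python3 -m creep '{"hand":[1],"slide":[[-0.6,0,-0.6]],"spin":[0]}' |sed -n 3p;python3 -m creep '{"hand":[1],"slide":[[-0.6,0,-0.6]],"spin":[0]}' |sed -n 2,3p;python3 -m creep '{"hand":[1],"slide":[[-0.6,0,-0.6]],"spin":[0]}' |sed -n 2,3p;python3 -m creep '{"hand":[1],"slide":[[-0.6,0,-0.6]],"spin":[0]}' |sed -n 2,3p;python3 -m creep '{"hand":[1],"slide":[[-0.6,0,-0.6]],"spin":[0]}' |sed -n 2,3p;python3 -m creep '{"hand":[1],"slide":[[-0.6,0,-0.6]],"spin":[0]}' |sed -n 2,3p; python3 -c "
from h import *
st()"
```

```text
eef_rot: [3.03, 1.264, -0.227]
eef_rot: [3.037, 1.244, -0.219]
eef_rot: [3.044, 1.223, -0.211]
eef_rot: [3.051, 1.202, -0.205]
eef_rot: [3.057, 1.182, -0.198]
ee_pos: [0.5681, -0.0371, 0.7014]
eef_rot: [3.062, 1.16, -0.193]
ee_pos: [0.5646, -0.0373, 0.7092]
eef_rot: [3.067, 1.139, -0.188]
ee_pos: [0.5607, -0.0373, 0.7172]
eef_rot: [3.071, 1.118, -0.184]
ee_pos: [0.5564, -0.0371, 0.7254]
eef_rot: [3.075, 1.097, -0.179]
ee_pos: [0.5518, -0.0368, 0.7337]
eef_rot: [3.078, 1.075, -0.175]
t 5.58 ee [ 0.5518 -0.0368  0.7337] hutch [-0.0469 -0.0099  0.7337] q [-0.12   0.346  0.236 -0.03   2.065  1.542] F [-0.2  0.2 -0.2] w 0.0003
tool axes (cols) in hutch:
 [[ 0.475 -0.005 -0.88 ]
 [-0.029 -1.    -0.01 ]
 [-0.88   0.03  -0.475]]
```

```bash
python3 -m creep '{"hand":[1],"slide":[[-0.6,0,-0.6]],"spin":[0]}' |sed -n 3p;python3 -m creep '{"hand":[1],"slide":[[-0.6,0,-0.6]],"spin":[0]}' |sed -n 3p;python3 -m creep '{"hand":[1],"slide":[[-0.6,0,-0.6]],"spin":[0]}' |sed -n 3p;python3 -m creep '{"hand":[1],"slide":[[-0.6,0,-0.6]],"spin":[0]}' |sed -n 3p;python3 -m creep '{"hand":[1],"slide":[[-0.6,0,-0.6]],"spin":[0]}' |sed -n 3p;python3 -m creep '{"hand":[1],"slide":[[-0.6,0,-0.6]],"spin":[0]}' |sed -n 2,3p;python3 -m creep '{"hand":[1],"slide":[[-0.6,0,-0.6]],"spin":[0]}' |sed -n 2,3p;  python3 -c "
from h import *
st();print(slide_to(fromh([-.16,-.15,.12])),slide_to(fromh([-.19,-.15,.25])))"
```

```text
eef_rot: [3.081, 1.054, -0.172]
eef_rot: [3.084, 1.032, -0.168]
eef_rot: [3.087, 1.011, -0.165]
eef_rot: [3.089, 0.989, -0.162]
eef_rot: [3.091, 0.968, -0.16]
ee_pos: [0.5162, -0.0337, 0.7856]
eef_rot: [3.093, 0.946, -0.157]
ee_pos: [0.509, -0.0331, 0.7945]
eef_rot: [3.095, 0.925, -0.155]
t 6.17 ee [ 0.509  -0.0331  0.7945] hutch [-0.0899 -0.0111  0.7945] q [-0.128  0.245  0.236 -0.018  2.015  1.538] F [ 0.4 -0.9  0.7] w 0.0004
tool axes (cols) in hutch:
 [[ 0.602 -0.003 -0.799]
 [-0.024 -1.    -0.014]
 [-0.798  0.028 -0.601]]
[0.49974333 0.12010991 0.46371071] [0.37790182 0.12386374 0.40948383]
```

```bash
python3 -m creep '{"hand":[1,1,1,1,1,1,1,1,1,1,1,1],"slide":[[0.03,0.02,0.03],[0.06,0.04,0.06],[0.09,0.06,0.09],[0.12,0.08,0.12],[0.15,0.1,0.15],[0.18,0.11,0.18],[0.21,0.12,0.21],[0.24,0.12,0.24],[0.27,0.12,0.27],[0.29,0.12,0.3],[0.32,0.12,0.33],[0.34,0.12,0.36]],"spin":[0,0,0,0,0,0,0,0,0,0,0,0]}';  python3 -c "
from h import *
st();print(slide_to(fromh([-.16,-.15,.12])),slide_to(fromh([-.19,-.15,.25])))"
```

```text
time_s: 7.17
ee_pos: [0.4309, -0.1501, 0.3979]
eef_rot: [3.094, 0.926, -0.157]
force: [0.7, -0.7, 0.4]
grip_width: 0.0005
t 7.17 ee [ 0.4309 -0.1501  0.3979] hutch [-0.154  -0.1363  0.3979] q [-0.556 -0.372  1.856  0.27   1.066  1.065] F [ 0.7 -0.7  0.4] w 0.0005
tool axes (cols) in hutch:
 [[ 0.601 -0.004 -0.799]
 [-0.025 -1.    -0.014]
 [-0.799  0.029 -0.601]]
[0.21880509 0.00575194 0.1719084 ] [0.09691134 0.00961384 0.11780664]
```

```bash
python3 -m creep '{"hand":[1,1,1,1,1,1,1],"slide":[[0.02,0,0.02],[0.05,0,0.04],[0.08,0,0.06],[0.11,0,0.09],[0.13,0,0.11],[0.15,0,0.12],[0.15,0,0.12]],"spin":[0,0,0,0,0,0,0]}';  python3 - <<'E'
from h import *
import pickle
st()
pickle.dump(ctrl.calibration("wrist"),open("w2.pkl","wb"))
cv2.imwrite("pics/w2.png",ctrl.camera("wrist")[:,:,::-1])
cv2.imwrite("pics/s2.png",ctrl.camera("scene")[:,:,::-1])
E
```

```text
time_s: 7.75
ee_pos: [0.4239, -0.1539, 0.204]
eef_rot: [3.098, 0.931, -0.153]
force: [-0.3, -0.6, 0.5]
grip_width: 0.0007
t 7.75 ee [ 0.4239 -0.1539  0.204 ] hutch [-0.1605 -0.1409  0.204 ] q [-0.58  -0.249  2.218  0.436  0.624  0.816] F [-0.3 -0.6  0.5] w 0.0007
tool axes (cols) in hutch:
 [[ 0.596 -0.004 -0.803]
 [-0.023 -1.    -0.013]
 [-0.802  0.026 -0.596]]
```

View pics/w2.png

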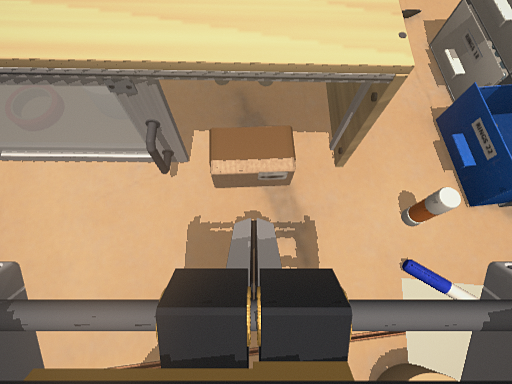

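View pics/s2.png

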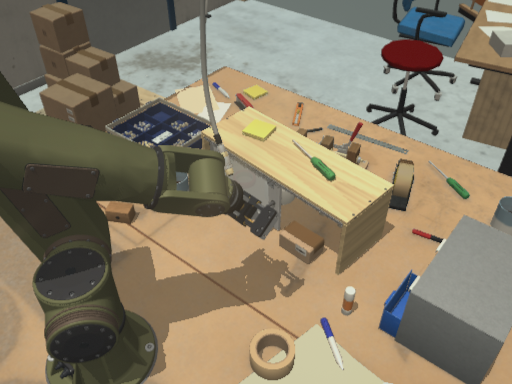

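```bash
python3 - <<'E'
import cv2
a=cv2.imread("pics/w2.png"); cv2.imwrite("pics/w2z.png",cv2.resize(a[65:225,90:330],None,fx=3.3,fy=3.3,interpolation=cv2.INTER_CUBIC))
E
```

```text
(no output)
```

View pics/w2z.png

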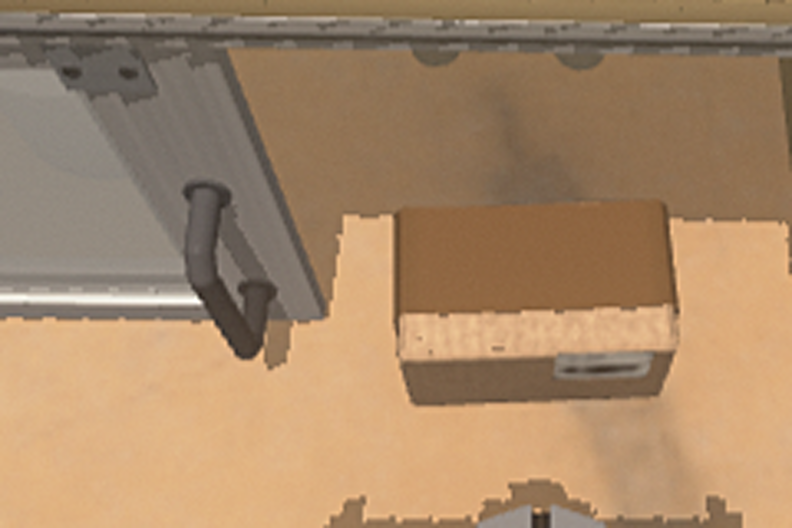

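```bash
python3 - <<'E'
from h import *
import pickle
w2=pickle.load(open("w2.pkl","rb"))
f=lambda p:(p[0]/3.3+90-.35,p[1]/3.3+65-.35)
def P(n,p,z): print(n,np.round(toh(onz(w2,f(p),z))*1000,1))
for n,p,z in [("BL",(396,208),.057),("BR",(666,202),.057),("FR",(677,346),.057),("FL",(401,361),.057),("fl",(414,405),0),("fr",(661,393),0),
 ("doorcorner low right",(325,318),.004),("jamb front foot?",(788,272),0),("handle bottom",(248,350),.040),("handle top",(203,280),.1),("bottle1",(437,65),0),("bottle2",(580,68),0)]: P(n,p,z)
E
```

```text
BL [ 13.6 -87.9  57. ]
BR [  18.  -197.8   57. ]
FR [ -46.8 -198.8   57. ]
FL [-54.  -93.2  57. ]
fl [-49.6 -92.5   0. ]
fr [ -43.1 -201.     0. ]
doorcorner low right [ -9.8 -51.6   4. ]
jamb front foot? [  18.2 -263.2    0. ]
handle bottom [-42.2 -30.   40. ]
handle top [-43.6 -30.2 100. ]
bottle1 [134.5 -96.1   0. ]
bottle2 [ 134.  -168.3    0. ]
```

```bash
python3 - <<'E'
from h import *
st()
c=ctrl.calibration("wrist"); C=-c["R"].T@c["t"]
o=ctrl.get_obs(); print("cam in tool frame",toolR().T@(C-o["ee_pos"]), "hutch",toh(C))
print(slide_to(fromh([-.10,-.146,.10])),slide_to(fromh([-.085,-.146,.036])),slide_to(fromh([.016,-.146,.036])))
E
```

```text
t 7.85 ee [ 0.4254 -0.1547  0.2085] hutch [-0.159  -0.1415  0.2085] q [-0.579 -0.253  2.212  0.434  0.628  0.819] F [-0.4  0.2  0.2] w 0.0008
tool axes (cols) in hutch:
 [[ 0.6   -0.003 -0.8  ]
 [-0.024 -1.    -0.014]
 [-0.8    0.028 -0.6  ]]
cam in tool frame [-0.17902191  0.00106587 -0.07881111] hutch [-0.20335772 -0.13705405  0.3989104 ]
[0.122226   0.00125624 0.01793564] [ 0.18240144 -0.0005941   0.04432679] [ 0.24300316 -0.00092774 -0.03647124]
```

```bash
python3 -m creep '{"hand":[-0.5,-0.5,-0.5,-0.5,-0.5,-0.5],"slide":[[0.02,0,0],[0.05,0,0],[0.08,0,0.01],[0.11,0,0.02],[0.12,0,0.02],[0.12,0,0.02]],"spin":[0,0,0,0,0,0]}';  python3 - <<'E'
from h import *
st();print(slide_to(fromh([-.085,-.146,.042])))
E
```

```text
time_s: 8.35
ee_pos: [0.4815, -0.1642, 0.0994]
eef_rot: [3.096, 0.927, -0.153]
force: [-0.7, -0.1, 0.8]
grip_width: 0.0367
t 8.35 ee [ 0.4815 -0.1642  0.0994] hutch [-0.1021 -0.1445  0.0994] q [-0.515  0.096  2.201  0.754  0.315  0.503] F [-0.7 -0.1  0.8] w 0.0367
tool axes (cols) in hutch:
 [[ 0.6   -0.002 -0.8  ]
 [-0.023 -1.    -0.014]
 [-0.8    0.027 -0.599]]
[ 0.05619721 -0.00013318  0.02071924]
```

```bash
python3 -m creep '{"hand":[-0.5,-0.5,-0.5,-0.5,-0.5,-0.5],"slide":[[0.01,0,0],[0.02,0,0.01],[0.03,0,0.01],[0.04,0,0.02],[0.05,0,0.02],[0.055,0,0.02]],"spin":[0,0,0,0,0,0]}';  python3 - <<'E'
from h import *
st();print(slide_to(fromh([-.065,-.146,.042])),slide_to(fromh([.016,-.146,.042])))
E
```

```text
time_s: 8.85
ee_pos: [0.4989, -0.1682, 0.0458]
eef_rot: [3.095, 0.922, -0.154]
force: [0.7, 0.0, 0.4]
grip_width: 0.0703
t 8.85 ee [ 0.4989 -0.1682  0.0458] hutch [-0.0844 -0.1465  0.0458] q [-0.501  0.26   2.185  1.22   0.22   0.032] F [0.7 0.  0.4] w 0.0703
tool axes (cols) in hutch:
 [[ 0.603 -0.003 -0.797]
 [-0.024 -1.    -0.015]
 [-0.797  0.028 -0.603]]
[ 0.01473587 -0.00065788 -0.01323779] [ 0.06361195 -0.00086917 -0.07782947]
```

```bash
python3 -m creep '{"hand":[-0.5,-0.5,-0.5,-0.5,-0.5,-0.5],"slide":[[0.004,0,-0.005],[0.008,0,-0.01],[0.012,0,-0.015],[0.016,0,-0.02],[0.02,0,-0.025],[0.022,0,-0.03]],"spin":[0,0,0,0,0,0]}';  python3 - <<'E'
from h import *
import pickle
st();print(slide_to(fromh([.016,-.146,.042])))
pickle.dump(ctrl.calibration("wrist"),open("w3.pkl","wb"))
cv2.imwrite("pics/w3.png",ctrl.camera("wrist")[:,:,::-1])
E
```

```text
time_s: 9.35
ee_pos: [0.5355, -0.1722, 0.0462]
eef_rot: [3.095, 0.924, -0.154]
force: [-4.0, 0.0, 0.3]
grip_width: 0.0705
t 9.35 ee [ 0.5355 -0.1722  0.0462] hutch [-0.0476 -0.1463  0.0462] q [-0.466  0.321  2.094  1.068  0.213  0.214] F [-4.   0.   0.3] w 0.0705
tool axes (cols) in hutch:
 [[ 0.602 -0.002 -0.798]
 [-0.024 -1.    -0.015]
 [-0.798  0.028 -0.602]]
[ 0.04167271 -0.00052167 -0.04820098]
```

View pics/w3.png

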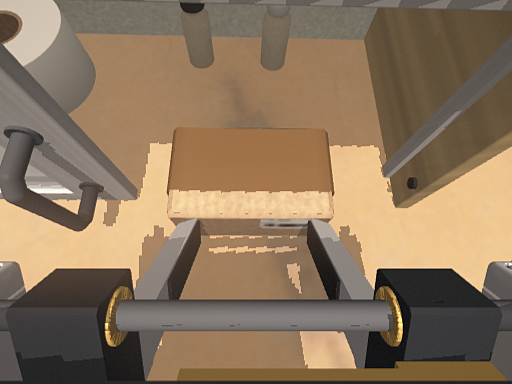

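The wrist view shows both fingertips on the carton's front face (edge at (168–332, 218), now nearly level), and both bottles at (200,40) and (273,40), clear of it. I'll keep pushing slowly.

```bash
python3 -m creep '{"hand":[-0.5,-0.5,-0.5,-0.5,-0.5,-0.5,-0.5,-0.5,-0.5,-0.5],"slide":[[0.003,0,-0.004],[0.006,0,-0.008],[0.009,0,-0.012],[0.012,0,-0.016],[0.015,0,-0.02],[0.018,0,-0.024],[0.021,0,-0.028],[0.024,0,-0.032],[0.026,0,-0.034],[0.027,0,-0.036]],"spin":[0,0,0,0,0,0,0,0,0,0]}';  python3 - <<'E'
from h import *
import pickle
st();print(slide_to(fromh([.016,-.146,.042])))
pickle.dump(ctrl.calibration("wrist"),open("w4.pkl","wb"))
a=ctrl.camera("wrist")[:,:,::-1]
cv2.imwrite("pics/w4.png",a)
cv2.imwrite("pics/w4z.png",cv2.resize(a[90:260,120:370],None,fx=3.2,fy=3.2,interpolation=cv2.INTER_CUBIC))
E
```

```text
time_s: 10.23
ee_pos: [0.5795, -0.1776, 0.0456]
eef_rot: [3.095, 0.925, -0.155]
force: [-6.2, 0.4, 2.0]
grip_width: 0.0708
t 10.23 ee [ 0.5795 -0.1776  0.0456] hutch [-0.0033 -0.1466  0.0456] q [-0.432  0.395  1.981  0.88   0.215  0.433] F [-6.2  0.4  2. ] w 0.0708
tool axes (cols) in hutch:
 [[ 0.601 -0.003 -0.799]
 [-0.024 -1.    -0.015]
 [-0.799  0.028 -0.601]]
[ 0.01444733 -0.00076552 -0.01327601]
```

View pics/w4z.png

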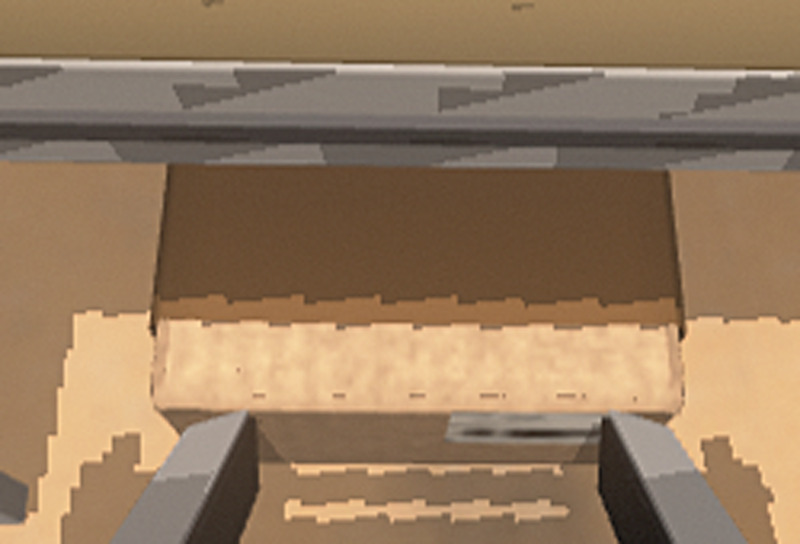

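View pics/w4.png

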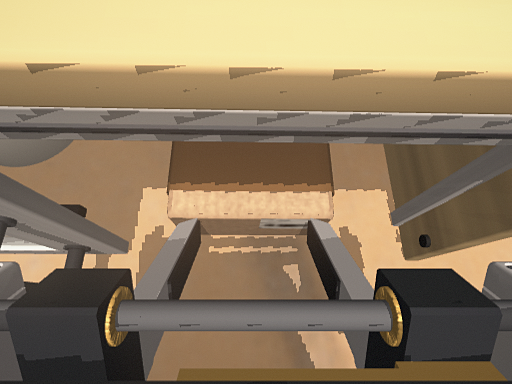

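```bash
python3 - <<'E'
from h import *
import pickle
w=pickle.load(open("w4.pkl","rb"))
f=lambda p:(p[0]/3.2+120-.35,p[1]/3.2+90-.35)
for n,p,z in [("FL",(155,407),.057),("FR",(683,411),.057),("hdrL",(0,162),.179),("hdrR",(800,168),.179)]: print(n,np.round(toh(onz(w,f(p),z))*1000,1))
E
```

```text
FL [  3.1 -93.9  57. ]
FR [   2.9 -198.1   57. ]
hdrL [ -14.4 -114.5  179. ]
hdrR [ -14.  -170.1  179. ]
```

```bash
python3 -m creep '{"hand":[-0.5,-0.5,-0.5,-0.5,-0.5,-0.5],"slide":[[0.003,0,-0.004],[0.006,0,-0.007],[0.008,0,-0.01],[0.01,0,-0.013],[0.011,0,-0.014],[0.0115,0,-0.015]],"spin":[0,0,0,0,0,0]}';  python3 - <<'E'
from h import *
import pickle
st()
pickle.dump(ctrl.calibration("wrist"),open("w5.pkl","wb"))
a=ctrl.camera("wrist")[:,:,::-1]
cv2.imwrite("pics/w5.png",a)
cv2.imwrite("pics/w5z.png",cv2.resize(a[90:260,120:370],None,fx=3.2,fy=3.2,interpolation=cv2.INTER_CUBIC))
E
```

```text
time_s: 10.78
ee_pos: [0.598, -0.1798, 0.0452]
eef_rot: [3.095, 0.925, -0.155]
force: [-6.1, 0.6, 2.0]
grip_width: 0.0704
t 10.78 ee [ 0.598  -0.1798  0.0452] hutch [ 0.0154 -0.1467  0.0452] q [-0.419  0.427  1.932  0.801  0.22   0.522] F [-6.1  0.6  2. ] w 0.0704
tool axes (cols) in hutch:
 [[ 0.601 -0.003 -0.799]
 [-0.024 -1.    -0.014]
 [-0.799  0.028 -0.601]]
```

View pics/w5z.png

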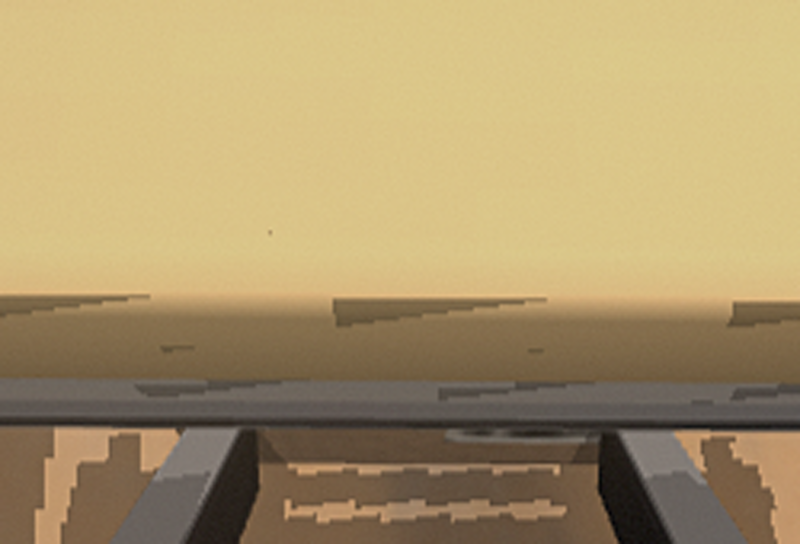

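```bash
python3 -m creep '{"hand":[-0.5,-0.5,-0.5,1,1,1,1,1],"slide":[[-0.006,0,0.008],[-0.018,0,0.024],[-0.03,0,0.04],[-0.042,0,0.056],[-0.054,0,0.072],[-0.078,0,0.08],[-0.1,0,0.09],[-0.12,0,0.1]],"spin":[0,0,0,0,0,0,0,0]}';  python3 - <<'E'
from h import *
import pickle
st()
pickle.dump(ctrl.calibration("wrist"),open("w6.pkl","wb"))
a=ctrl.camera("wrist")[:,:,::-1]
cv2.imwrite("pics/w6.png",a)
cv2.imwrite("pics/w6z.png",cv2.resize(a[60:230,120:370],None,fx=3.2,fy=3.2,interpolation=cv2.INTER_CUBIC))
E
```

```text
time_s: 11.5
ee_pos: [0.4463, -0.1609, 0.0815]
eef_rot: [3.093, 0.925, -0.156]
force: [-1.7, 0.7, 0.8]
grip_width: 0.0404
t 11.50 ee [ 0.4463 -0.1609  0.0815] hutch [-0.1375 -0.1452  0.0815] q [-0.559  0.066  2.295  0.951  0.294  0.264] F [-1.7  0.7  0.8] w 0.0404
tool axes (cols) in hutch:
 [[ 0.601 -0.003 -0.799]
 [-0.025 -1.    -0.015]
 [-0.799  0.029 -0.601]]
```

View pics/w6.png

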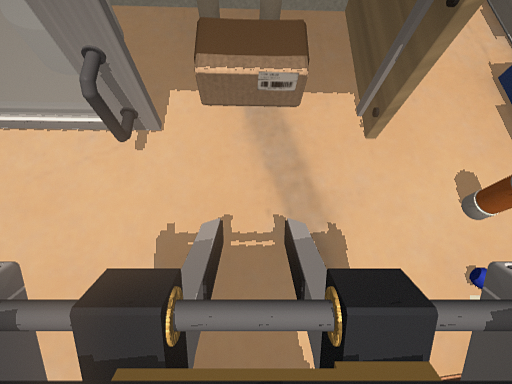

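View pics/w6z.png

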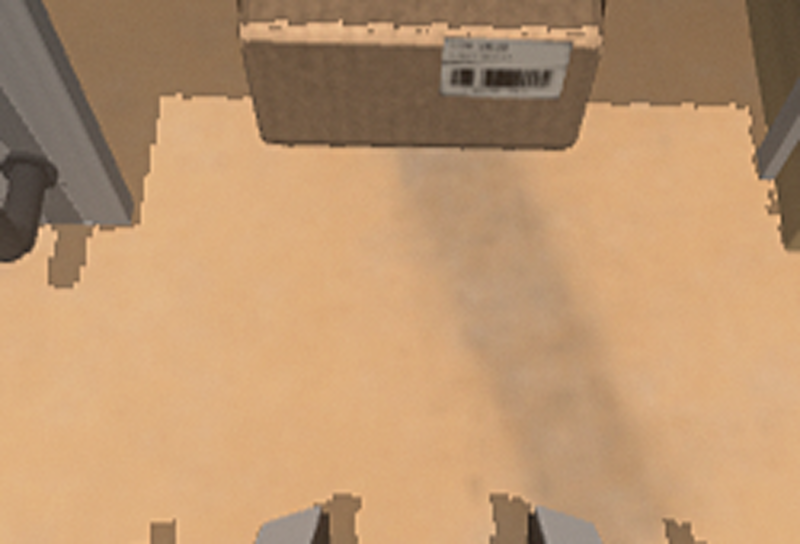

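```bash
python3 - <<'E'
from h import *
import pickle
w=pickle.load(open("w6.pkl","rb"))
f=lambda p:(p[0]/3.2+120-.35,p[1]/3.2+60-.35)
for n,p,z in [("fl",(264,144),.0),("fr",(576,150),.0),("FL",(243,40),.057),("FR",(600,46),.057),("door corner",(133,222),.004)]: print(n,np.round(toh(onz(w,f(p),z))*1000,1))
print("handle top/bot",np.round(toh(onz(w,(90,80),.1))*1000,1),np.round(toh(onz(w,(125,138),.04))*1000,1))
print(slide_to(fromh([-.13,0.012,.12])),slide_to(fromh([-.03,0.012,.052])))
E
```

```text
fl [ 25.2 -91.9   0. ]
fr [  24.8 -201.1    0. ]
FL [ 17.9 -93.9  57. ]
FR [  18.2 -197.7   57. ]
door corner [ -9.8 -51.6   4. ]
handle top/bot [-31.2 -28.1 100. ] [-42.9 -32.4  40. ]
[-0.02823614 -0.15575449 -0.03261623] [ 0.08620871 -0.15802708 -0.07161895]
```

```bash
python3 -m creep '{"hand":[1,1,1,1,1,1,1,1],"slide":[[-0.01,-0.02,-0.01],[-0.01,-0.04,-0.01],[-0.01,-0.06,-0.01],[-0.01,-0.08,-0.01],[-0.01,-0.1,-0.01],[-0.01,-0.12,-0.01],[-0.01,-0.14,-0.01],[-0.01,-0.15,-0.01]],"spin":[0,0,0,0,0,0,0,0]}';  python3 - <<'E'
from h import *
st()
cv2.imwrite("pics/s7.png",ctrl.camera("scene")[:,:,::-1])
cv2.imwrite("pics/w7.png",ctrl.camera("wrist")[:,:,::-1])
print(slide_to(fromh([-.03,0.004,.052])))
E
```

```text
time_s: 12.22
ee_pos: [0.4649, -0.0262, 0.0907]
eef_rot: [3.094, 0.929, -0.157]
force: [0.4, -1.0, 0.5]
grip_width: 0.0004
t 12.22 ee [ 0.4649 -0.0262  0.0907] hutch [-0.1344 -0.0094  0.0907] q [-0.123  0.015  2.315 -0.117  0.171  1.665] F [ 0.4 -1.   0.5] w 0.0004
tool axes (cols) in hutch:
 [[ 0.598 -0.004 -0.802]
 [-0.025 -1.    -0.014]
 [-0.801  0.029 -0.598]]
[ 0.09291627 -0.01433928 -0.06110649]
```

View pics/s7.png

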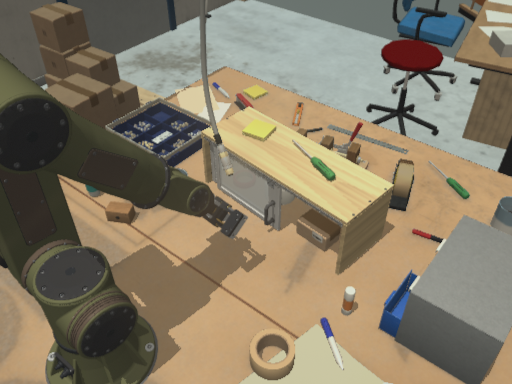

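View pics/w7.png

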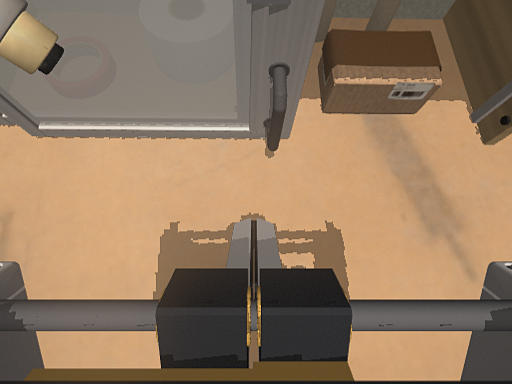

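```bash
python3 -m creep '{"hand":[1,1,1,1,1,1,1,1],"slide":[[0.01,-0.008,-0.005],[0.02,-0.014,-0.01],[0.035,-0.014,-0.02],[0.05,-0.014,-0.03],[0.065,-0.014,-0.04],[0.08,-0.014,-0.05],[0.09,-0.014,-0.06],[0.093,-0.014,-0.06]],"spin":[0,0,0,0,0,0,0,0]}';  python3 - <<'E'
from h import *
st()
cv2.imwrite("pics/w8.png",ctrl.camera("wrist")[:,:,::-1])
print(slide_to(fromh([-.03,0.004,.052])))
E
```

```text
time_s: 12.98
ee_pos: [0.5705, -0.0274, 0.0506]
eef_rot: [3.093, 0.93, -0.158]
force: [0.5, -0.5, 0.1]
grip_width: 0.0005
t 12.98 ee [ 0.5705 -0.0274  0.0506] hutch [-0.0294  0.0015  0.0506] q [-0.094  0.323  2.07  -0.337  0.115  1.908] F [ 0.5 -0.5  0.1] w 0.0005
tool axes (cols) in hutch:
 [[ 0.597 -0.004 -0.802]
 [-0.026 -1.    -0.014]
 [-0.802  0.029 -0.597]]
[-0.00136266 -0.00232014 -0.0018585 ]
```

View pics/w8.png

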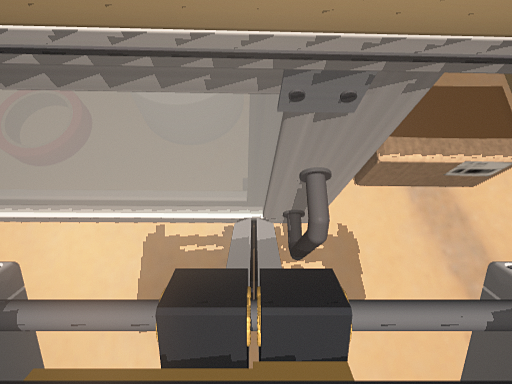

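```bash
python3 -m creep '{"hand":[1,1,1,1,1,1,1,1,1,1,1,1],"slide":[[0,0.004,0],[0,0.009,0],[0,0.014,0],[0,0.02,0],[0.001,0.028,0],[0.001,0.036,0.001],[0.001,0.045,0.001],[0.001,0.055,0.001],[0.001,0.065,0.001],[0.002,0.075,0.001],[0.002,0.085,0.002],[0.002,0.095,0.002]],"spin":[0,0,0,0,0,0,0,0,0,0,0,0]}';  python3 -c "
from h import *
st()"
```

```text
time_s: 14.03
ee_pos: [0.5561, -0.121, 0.0503]
eef_rot: [3.093, 0.932, -0.156]
force: [1.5, 2.7, -2.0]
grip_width: 0.0006
t 14.03 ee [ 0.5561 -0.121   0.0503] hutch [-0.033  -0.093   0.0503] q [-0.327  0.319  2.078  0.734  0.152  0.657] F [ 1.5  2.7 -2. ] w 0.0006
tool axes (cols) in hutch:
 [[ 0.596 -0.003 -0.803]
 [-0.025 -1.    -0.015]
 [-0.803  0.029 -0.596]]
```

```bash
python3 -m creep '{"hand":[1,1,1,1,1,1,1,1,1,1,1,1],"slide":[[0.001,0.006,0],[0.001,0.014,-0.001],[0.001,0.023,-0.001],[0.002,0.032,-0.001],[0.002,0.042,-0.001],[0.002,0.052,-0.001],[0.003,0.062,-0.001],[0.003,0.072,0],[0.003,0.08,0],[0.003,0.087,0],[0.003,0.092,0],[0.003,0.095,0]],"spin":[0,0,0,0,0,0,0,0,0,0,0,0]}';  python3 - <<'E'
from h import *
st()
import pickle
pickle.dump(ctrl.calibration("wrist"),open("w9.pkl","wb"))
cv2.imwrite("pics/w9.png",ctrl.camera("wrist")[:,:,::-1])
E
```

```text
time_s: 15.03
ee_pos: [0.5471, -0.2156, 0.0502]
eef_rot: [3.094, 0.932, -0.157]
force: [-1.1, 2.7, 0.1]
grip_width: 0.0007
t 15.03 ee [ 0.5471 -0.2156  0.0502] hutch [-0.0312 -0.1881  0.0502] q [-0.541  0.36   2.015  0.953  0.278  0.275] F [-1.1  2.7  0.1] w 0.0007
tool axes (cols) in hutch:
 [[ 0.596 -0.004 -0.803]
 [-0.025 -1.    -0.014]
 [-0.803  0.029 -0.595]]
```

View pics/w9.png

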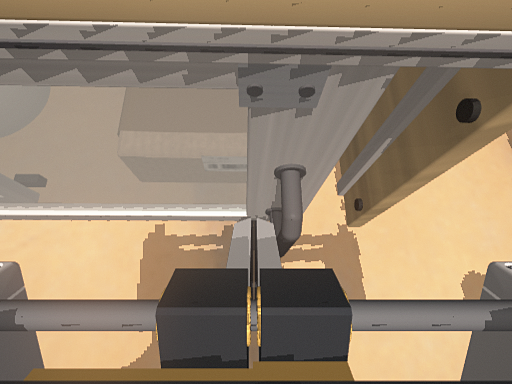

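Through the pane I can see the carton clear of the door. The leading stile's foot is at (305,213) and the jamb at (340,195). I'll make the last approach slowly.

```bash
python3 -m creep '{"hand":[1,1,1,1,1,1,1,1,1],"slide":[[0,0.004,0],[0,0.008,0],[0,0.012,0],[0,0.016,0],[0,0.02,0],[0,0.023,0],[0.001,0.026,0],[0.001,0.028,0],[0.001,0.03,0]],"spin":[0,0,0,0,0,0,0,0,0]}';  python3 - <<'E'
from h import *
st()
a=ctrl.camera("wrist")[:,:,::-1]
cv2.imwrite("pics/w10.png",a)
E
```

```text
time_s: 15.83
ee_pos: [0.5445, -0.2453, 0.0502]
eef_rot: [3.094, 0.932, -0.157]
force: [1.4, 2.0, -1.2]
grip_width: 0.0005
t 15.83 ee [ 0.5445 -0.2453  0.0502] hutch [-0.0303 -0.2179  0.0502] q [-0.602  0.38   1.984  0.96   0.319  0.221] F [ 1.4  2.  -1.2] w 0.0005
tool axes (cols) in hutch:
 [[ 0.596 -0.004 -0.803]
 [-0.025 -1.    -0.014]
 [-0.803  0.029 -0.596]]
```

View pics/w10.png

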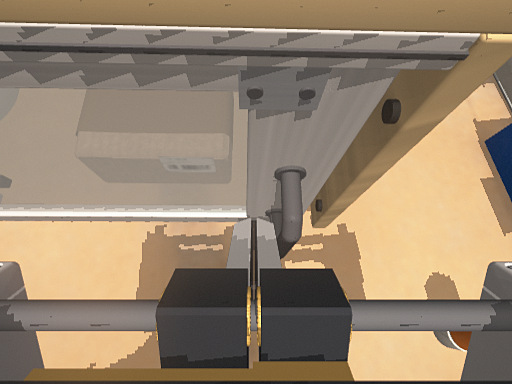

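```bash
python3 -m creep '{"hand":[1,1,1,1,1],"slide":[[0,0.001,0],[0,0.002,0],[0,0.003,0],[0,0.004,0],[0,0.005,0]],"spin":[0,0,0,0,0]}'|sed -n 2,4p; python3 -m creep '{"hand":[1,1,1],"slide":[[0,0.001,0],[0,0.002,0],[0,0.003,0]],"spin":[0,0,0]}'|sed -n 2,4p; python3 -c "
from h import *
st()"
```

```text
ee_pos: [0.5439, -0.25, 0.0503]
eef_rot: [3.094, 0.932, -0.157]
force: [1.0, 1.7, -1.9]
ee_pos: [0.5435, -0.2531, 0.0504]
eef_rot: [3.094, 0.932, -0.157]
force: [1.4, 1.1, -1.5]
t 16.55 ee [ 0.5435 -0.2531  0.0504] hutch [-0.0304 -0.2257  0.0504] q [-0.617  0.385  1.976  0.959  0.33   0.21 ] F [ 1.4  1.1 -1.5] w 0.0004
tool axes (cols) in hutch:
 [[ 0.596 -0.004 -0.803]
 [-0.025 -1.    -0.014]
 [-0.803  0.029 -0.595]]
```

Not at the stop yet: the force is still only friction. I'll continue.

```bash
python3 -m creep '{"hand":[1,1,1],"slide":[[0,0.001,0],[0,0.002,0],[0,0.003,0]],"spin":[0,0,0]}'|sed -n 2,4p; python3 -m creep '{"hand":[1,1,1],"slide":[[0,0.001,0],[0,0.002,0],[0,0.003,0]],"spin":[0,0,0]}'|sed -n 2,4p; python3 - <<'E'
from h import *
st()
a=ctrl.camera("wrist")[:,:,::-1]
cv2.imwrite("pics/w11z.png",cv2.resize(a[80:240,220:420],None,fx=3.5,fy=3.5,interpolation=cv2.INTER_CUBIC))
E
```

```text
ee_pos: [0.5433, -0.2538, 0.0502]
eef_rot: [3.1, 0.933, -0.148]
force: [3.7, 21.4, 4.8]
ee_pos: [0.5432, -0.2539, 0.0501]
eef_rot: [3.106, 0.934, -0.138]
force: [3.2, 39.8, 13.7]
t 17.05 ee [ 0.5432 -0.2539  0.0501] hutch [-0.0306 -0.2266  0.0501] q [-0.625  0.388  1.971  0.959  0.346  0.203] F [ 3.2 39.8 13.7] w 0.0003
tool axes (cols) in hutch:
 [[ 0.594  0.005 -0.804]
 [-0.014 -1.    -0.016]
 [-0.804  0.021 -0.594]]
```

View pics/w11z.png

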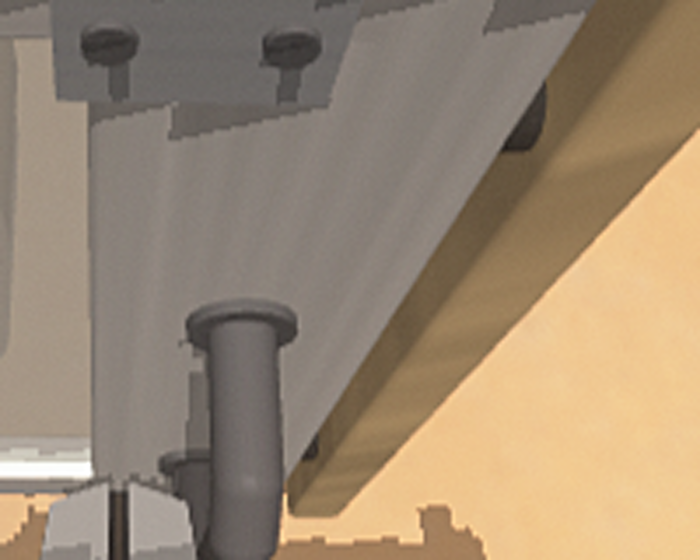

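The door is firm against the rubber stops: force rose to 40 N with no further motion. I'll ease off now.

```bash
python3 -m creep '{"hand":[1,1,1,1,1,1],"slide":[[0,-0.005,0],[0,-0.01,0],[0,-0.018,0],[-0.01,-0.025,0.01],[-0.025,-0.03,0.035],[-0.04,-0.03,0.055]],"spin":[0,0,0,0,0,0]}'; python3 -m creep '{"hand":[1,1,1,1,1,1],"slide":[[-0.03,0,0.01],[-0.06,0,0.02],[-0.09,0,0.03],[-0.12,0,0.03],[-0.14,0,0.03],[-0.14,0,0.03]],"spin":[0,0,0,0,0,0]}';python3 - <<'E'
from h import *
import pickle
st()
pickle.dump(ctrl.calibration("wrist"),open("w12.pkl","wb"))
for n in ("wrist","scene","top"): cv2.imwrite(f"pics/{n}12.png",ctrl.camera(n)[:,:,::-1])
E
```

```text
time_s: 17.6
ee_pos: [0.4777, -0.22, 0.0485]
eef_rot: [3.093, 0.933, -0.156]
force: [0.6, 0.4, 0.8]
grip_width: 0.0005
time_s: 18.1
ee_pos: [0.3718, -0.2067, 0.1466]
eef_rot: [3.087, 0.928, -0.164]
force: [0.2, -0.4, -0.6]
grip_width: 0.0003
t 18.10 ee [ 0.3718 -0.2067  0.1466] hutch [-0.2063 -0.1992  0.1466] q [-0.837 -0.19   2.327  0.722  0.601  0.32 ] F [ 0.2 -0.4 -0.6] w 0.0003
tool axes (cols) in hutch:
 [[ 0.599 -0.006 -0.801]
 [-0.029 -0.999 -0.015]
 [-0.8    0.033 -0.599]]
```

View pics/wrist12.png

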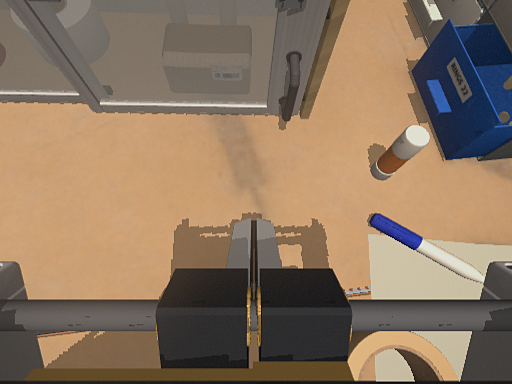

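View pics/scene12.png

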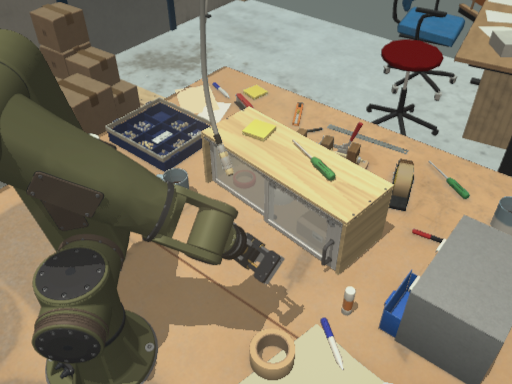

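View pics/top12.png

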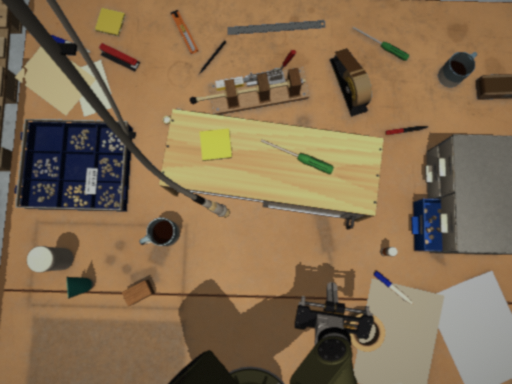

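```bash
python3 - <<'E'
import cv2
a=cv2.imread("pics/wrist12.png"); cv2.imwrite("pics/w12z.png",cv2.resize(a[0:140,140:360],None,fx=3.6,fy=3.6,interpolation=cv2.INTER_CUBIC))
E
```

```text
(no output)
```

View pics/w12z.png

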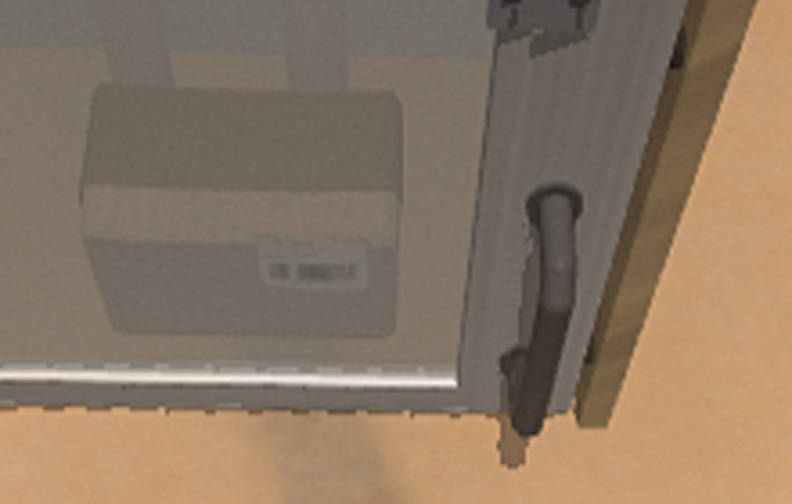

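```bash
python3 - <<'E'
from h import *
import pickle
w=pickle.load(open("w12.pkl","rb"))
f=lambda p:(p[0]/3.6+140-.36,p[1]/3.6-.36)
def onx(uv,x):
    o,d=ray(w,uv); o=toh(o); d=HR.T@d; return o+d*(x-o[0])/d[0]
for n,p,z in [("fl",(117,333),.0),("fr",(394,336),.0),("FL",(86,238),.057),("FR",(399,245),.057)]: print(n,np.round(toh(onz(w,f(p),z))*1000,1))
print("door right bottom",onx(f((573,409)),-.010)*1000,"jamb foot outer/inner", toh(onz(w,f((608,427)),0))*1000,toh(onz(w,f((575,425)),0))*1000)
E
```

```text
fl [ 25.5 -92.6   0. ]
fr [  26.4 -200.2    0. ]
FL [ 17.7 -95.7  57. ]
FR [  17.5 -200.8   57. ]
door right bottom [ -10.         -267.64785656    4.94119653] jamb foot outer/inner [-1.43501511e+01 -2.81658026e+02 -5.55111512e-14] [ -13.67545185 -269.06884145    0.        ]
```

```bash
python3 -c "
from station import ctrl
print(ctrl.hand_in())"
```

```text
the job is handed in; nothing more can be done
None
```

The carton is square behind the door line, the door is fully shut, and I handed the job in at about 18 s of the 61 s allowed.

**Leaning the tool:** The move command cannot tilt the tool directly. I built up a 37° lean by repeatedly commanding poses just past the arm's reach limit, high up in free space.

**Carton:** I pushed it in with two spread fingertips held square to the front. The first contact was on the left corner, which hung back. In the last view its front face is about 21 mm behind the door line and square to within about 0.5°. Readings of the bottom and top edges differ by about 8 mm (25–26 mm against about 18 mm), and both are inside the wanted range.

**Door:** I pushed the handle bar slowly to the right until the stop took up the force with no further movement, then backed off. The force reached about 40 N through the fingertips, a firm press rather than a slam. In the picture the door edge is about 1.4 mm from the jamb, where the rubber stops are, and that is within my measuring error.

**Bystanders:** The mug and glue stick are where they were in the top view. The two bottles still stand behind the carton, seen through the pane. I did not measure the bottles again after the push, but the carton's back stops about 40 mm short of them. The arm was clear of everything at hand-in.

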